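Shut the drain cock and tip bearing balls into the rinse pan

TASK

Get the steel balls ready for washing: first turn the red wing handle of the rinse pan's drain cock clockwise until the drain is fully shut (wings square across the pipe). Then take the blue parts bin, bring its sloping front lip right down to the pan's rim before you tip it, and let all six balls roll out into the pan without any bouncing out; stand the empty bin back upright on the bench and let go. Leave the bearing ring, the oil bottle and the spanner where they are.

Things in the scene. Friction and masses are not known exactly. Their poses are not given: they have to be found in the camera images.
- pan: Fixed stainless rinse pan on a green four-legged stand. Origin: on the bench under the pan's centre, z up. 160 mm along its x, 200 mm along its y, walls 3 mm; floor 70 mm, rim 110 mm above the bench. The drain pipe leaves the middle of its -x wall.
- drain_end (a point): Elbow at the end of the brass drain pipe, 165 mm from the pan's origin along its -x, 83 mm above the bench. The pipe runs level from the pan's wall to here; the cock sits on it 124 mm from the pan's origin. Under the elbow stands a fixed grey catch tray, 75 x 95 mm, 34 mm high.
- cock_grip (a point): Middle of the cock's red wing handle, on its upright turning axis, 115 mm above the bench. The wings run along this point's y: a bar 64 mm long, 7 mm thick, from 104 to 122 mm above the bench (to 118 mm in the middle), pinched across the 7 mm. The axis is 44 mm outside the pan's wall, so wings along the pipe pass it by 12 mm.
- cock (a joint): Angle of the wing handle in rad: 0 = shut (wings square to the pipe, along the pan's y, a firm stop), 1.57 = fully open (wings along the pipe). Shutting is clockwise seen from above. It is stiff by about 0.08 N m and stays where it is left.
- bin_center (a point): Centre of the loose blue parts bin, 25 mm above its underside. 106 mm along its x, 64 mm wide along its y (grip across this width; flat upright sides from 27 mm in front of the centre to the back), 50 mm high, walls 3 mm, 0.2 kg full. The front (-x) wall is a ramp at 45 degrees: balls leave once it is tipped forward past 45 degrees; 65 to 70 empties it.
- bin_lip (a point): Middle of the bin's front lip, 53 mm in front (-x) of the bin's centre and 28 mm above its underside; same axes as the bin.
- ball0_center (a point): Centre of a loose polished steel bearing ball, 16 mm in diameter, 17 g; it starts on the floor of the bin.
- ball1_center (a point): Centre of a loose polished steel bearing ball, 16 mm in diameter, 17 g; it starts on the floor of the bin.
- ball2_center (a point): Centre of a loose polished steel bearing ball, 16 mm in diameter, 17 g; it starts on the floor of the bin.
- ball3_center (a point): Centre of a loose polished steel bearing ball, 16 mm in diameter, 17 g; it starts on the floor of the bin.
- ball4_center (a point): Centre of a loose polished steel bearing ball, 16 mm in diameter, 17 g; it starts on the floor of the bin.
- ball5_center (a point): Centre of a loose polished steel bearing ball, 16 mm in diameter, 17 g; it starts on the floor of the bin.
- race_center (a point): Centre of a bystander: a loose steel bearing ring lying flat, 90 mm across, 22 mm high.
- oiler_center (a point): Centre of a bystander: a loose white oil bottle with a red cap, 54 mm across, 130 mm tall, upright (this point is 65 mm up).
- spanner_grip (a point): Grip of a bystander: a loose steel open-ended spanner lying flat, 180 mm long along its x.
Not all that is in view belongs to the job. There is more than one size of the part that bears bin_center; the job needs the middle-sized.

How it is judged (in metres and radians):
On the way, in this order (a step that is already met when the one before it is completed fails the run):
1. the drain cock is shut (within 0.12 rad of its stop) (value of joint cock below 0.12 rad), for 0.2 s.
2. all six balls are in the pan, the cock still shut (value of joint cock below 0.12 rad and x of ball0_center in the frame of pan between -0.078 and 0.078 m and y of ball0_center in the frame of pan between -0.098 and 0.098 m and z of ball0_center in the frame of pan between 0.065 and 0.1 m and x of ball1_center in the frame of pan between -0.078 and 0.078 m and y of ball1_center in the frame of pan between -0.098 and 0.098 m and z of ball1_center in the frame of pan between 0.065 and 0.1 m and x of ball2_center in the frame of pan between -0.078 and 0.078 m and y of ball2_center in the frame of pan between -0.098 and 0.098 m and z of ball2_center in the frame of pan between 0.065 and 0.1 m and x of ball3_center in the frame of pan between -0.078 and 0.078 m and y of ball3_center in the frame of pan between -0.098 and 0.098 m and z of ball3_center in the frame of pan between 0.065 and 0.1 m and x of ball4_center in the frame of pan between -0.078 and 0.078 m and y of ball4_center in the frame of pan between -0.098 and 0.098 m and z of ball4_center in the frame of pan between 0.065 and 0.1 m and x of ball5_center in the frame of pan between -0.078 and 0.078 m and y of ball5_center in the frame of pan between -0.098 and 0.098 m and z of ball5_center in the frame of pan between 0.065 and 0.1 m), for 0.2 s.
At the end, for the whole second after the job is handed in: The drain cock is within 0.12 rad of shut, all six balls lie inside the pan's walls below its rim, and the empty bin stands upright (within 0.1 rad) and still on the bench, released (all of step 2 and angle between bin_center's own z axis and vertical below 0.1 rad and height (world z) of bin_center between 0.018 and 0.032 m and linear speed of bin below 0.03 m/s); the robot touches nothing.
It fails at once if a ball is out of the bin (more than 75 mm from the bin's centre) while its centre is more than 40 mm above the pan's rim (150 mm above the bench): it was tipped from too high, thrown or bounced ((height (world z) of ball0_center above 0.15 m and distance between ball0_center and bin_center above 0.075 m) or (height (world z) of ball1_center above 0.15 m and distance between ball1_center and bin_center above 0.075 m) or (height (world z) of ball2_center above 0.15 m and distance between ball2_center and bin_center above 0.075 m) or (height (world z) of ball3_center above 0.15 m and distance between ball3_center and bin_center above 0.075 m) or (height (world z) of ball4_center above 0.15 m and distance between ball4_center and bin_center above 0.075 m) or (height (world z) of ball5_center above 0.15 m and distance between ball5_center and bin_center above 0.075 m)).
It fails at once if the bearing ring is moved by more than 20 mm (distance of race_center from where it was at the start of the episode above 0.02 m).
It fails at once if the oil bottle is moved by more than 20 mm (distance of oiler_center from where it was at the start of the episode above 0.02 m).
It fails at once if the spanner is moved by more than 20 mm (distance of spanner_grip from where it was at the start of the episode above 0.02 m).
It also fails if it takes over 72 s, if anything falls off the work surface, if the arm or the gripper's body presses on something with over 40 N, if the wrist force passes 120 N, or if a joint passes its speed limit or range.

ROBOT

A 6-joint arm with a two-finger parallel gripper is mounted at the origin on the work surface. World frame = base frame: x ahead of the robot, y to its left, z up, the work surface at z = 0. Lengths are in mm, angles in rad, forces in N, time in s.
With the tool pointing down it reaches from about 350 to 875 mm from the base axis. Payload 4.2 kg.
Tool frame: the origin (TCP) lies midway between the tips of the shut fingers; the grasp point (between the pads) lies 19 mm behind it; z points along the fingers, y is the line along which they close (so a half turn about z gives the same grasp; the last joint's range is limited). The gripper opens to 85 mm and grips with 20 to 120 N. Pads are 22 mm wide; open, the fingers measure 114 mm over their backs; the gripper's body (76 mm by 85 mm) begins 54 mm behind the grasp point. The pads swing forward as they close: fully open they stand 13 mm farther back than shut.
Start: joints at [-0.959, 0.385, 0.008, 0, -1.194, -0.259], TCP at [215.969, -586.478, 231.312] pointing down, gripper open.
Joint ranges: [-3.14, 3.14], [-1.21, 2.06], [-1.07, 1.41], [-3.16, 2.05], [-2.99, -0.16], [-3.1, 3.1]. Speed limits (rad/s): [2.79, 2.79, 3.14, 3.14, 3.14, 3.14].

INTERFACE

Orientations are given as a unit quaternion [x, y, z, w].
In Python, from bench import arm gives the robot as it stands.
- The arm moves only by the tool send_rows, never from a script. Its argument "targets" is a list of rows, each an object of numbers: "gripper": the gripper command: -1 is fully open, 1 is shut, values between are in proportion; "x", "y", "z": the shift along the tool's x, y, z in cm; "ax", "ay", "az": the turn, a rotation vector about the tool's x, y, z in degrees. A call has 1 to 5 rows; each row shifts and turns the commanded pose from where the row before left it, along the tool's axes as they then stand; what a row does not reach is not made up. A row lasts 1/12 s, in which the tool goes at most 41.7 mm and 7.16 degrees, less where a joint would pass 70% of its speed; a pose out of reach is approached as far as the arm can. A call is refused whole if a number of a shift passes 4.17 or a number of a turn 7.16, either way. A call with a gripper value outside its range is refused whole. The fingers move at their own pace and stop on an object; the grip force is fixed at half the most. Time passes only in rows, so rows that do not move let the fingers close. It gives the time, the measured TCP pose, the force, the opening and the grip force at its end, in the units of the state.
- arm.read_state(): the state, without advancing time (a new reading comes with each control period).
- arm.get_image(name): name is "scene" or "top" or "wrist"; returns (picture, depth): 400x640x3 uint8, red, green, blue; 400x640 float32, mm along the optical axis (not along the pixel's ray), 0 where there is no reading.
- arm.camera_model(name): a dict with "fx", "fy", "cx", "cy" (pixels), "cam_to_world" (4x4, takes a point from camera to world coordinates). Camera axes: x right, y down, z forward; pixel columns grow to the right and rows downward; lengths in mm; the calibration is good to about 2 mm. A picture is of the moment at which its call begins: read the wrist's pose just before it. camera_model takes no time and is no camera call; for the wrist camera it gives the pose at the moment of the call.
- arm.job_done(): hands the job in; it is judged then, once.
Trained networks look in the newest picture that a camera, given by its name, has taken for a name from the list of things; names that differ only in an ending like _2 or _b are one class to them, and where a whole thing is asked for, a point or a joint stands for the part that bears it (a point fixed in the world has none). Each returns a list of dicts, best first, with "score" (0 to 1); they miss things now and then, are a little off and sometimes report something else, mostly with a low value. They report only what shows in the picture. A call takes as long as a camera call. They do not tell look-alikes from the thing itself.
- arm.boxes_of(camera, thing): "rect" ([left, top, width, height] in pixels, round what is visible of it).
The state is a dict: "clock": time; "joints": joint angles; "joint_vel": joint speeds; "joint_efforts": joint torques, N m; "position": TCP position; "ee_rot": TCP orientation; "contact_force": force on the tool from outside, world axes, zero at the start; "wrist_torque": the same for the moment, N m; "gripper_width": finger opening in mm; "grasp_force": force on a finger pad.
Only numpy, scipy, OpenCV 4.12 (cv2) and the standard library are available. Lean on these libraries where they do the work, as an engineer would, in place of code of your own. Each camera call takes 0.05 s, during which the arm holds its last target. There are 200 camera calls.

## Working session

There is one attempt and no reset: what is moved stays moved. The work goes in short steps, Python scripts to look and compute and a tool call to move; the robot and the scene stay as the last step left them, time stands still between calls to the robot, and variables do not carry over. Pictures are saved under pics/ and viewed, at most 10 in all, crops included, and the job is handed in when it is done.

Besides the shell and the picture viewer there is one more tool, called after "Call:" by a JSON object that holds its "fn" and its "kwargs", one argument or row to a line. send_rows: Moves the arm, as the interface text tells. Its arguments: {"type":"object","properties":{"targets":{"type":"array"}},"required":["targets"]}

```bash
mkdir -p pics; cat > h.py <<'E'
from bench import arm
import numpy as np, cv2
from scipy.spatial.transform import Rotation as R
def cloud(n):
    m=arm.camera_model(n); im,d=arm.get_image(n)
    v,u=np.mgrid[:400,:640]
    p=np.stack([(u-m['cx'])/m['fx']*d,(v-m['cy'])/m['fy']*d,d],-1)
    T=np.array(m['cam_to_world']); w=p@T[:3,:3].T+T[:3,3]; w[d==0]=np.nan
    return im,w
def save(im,f): cv2.imwrite('pics/'+f,im[:,:,::-1])
E
python3 - <<'E'
from h import *
print(arm.read_state())
for n in ('top','scene'):
    im,w=cloud(n); save(im,n+'.png'); np.save(n,w)
    for t in ('pan','drain_end','cock_grip','bin_center','race_center','oiler_center','spanner_grip'):
        for b in arm.boxes_of(n,t)[:4]:
            l,tp,a,h=b['rect']; q=w[int(tp+h/2),int(l+a/2)]
            print(n,t,round(b['score'],2),np.round(b['rect']),np.round(q))
E
```

```text
{'clock': 0.0, 'joints': array([-9.59419215e-01,  3.85563605e-01,  6.61086918e-03, -5.22810770e-04,
       -1.19397651e+00, -2.58622440e-01]), 'joint_vel': array([ 1.02162728e-03, -1.43522552e-03, -1.49385069e-05,  1.28962020e-03,
       -1.43488284e-03, -4.75665265e-04]), 'joint_efforts': array([ 4.41720908e-05, -3.92291272e+01,  1.88399702e+01,  4.18621391e+00,
       -4.62557116e-03, -2.23628348e-05]), 'position': array([ 215.76141104, -585.95092089,  230.20793148]), 'ee_rot': array([-1.75369215e-01,  9.84502129e-01,  1.06952699e-03, -2.29081579e-04]), 'contact_force': array([0.66052412, 0.16465183, 0.26272529]), 'wrist_torque': array([-0.01588855,  0.03154816, -0.01743857]), 'grasp_force': 0.0, 'gripper_width': 85.10409389239832}
top pan 0.86 [214. 180.  89. 107.] [544. 181.  70.]
top pan 0.32 [317. 136.  27.  34.] [814.  -3.  -1.]
top drain_end 0.92 [212. 180.  90. 109.] [537. 182.  76.]
top cock_grip 0.5 [245. 190.   4.  22.] [621. 214. 119.]
top bin_center 0.9 [426. 242.  30.  30.] [ 519. -344.    3.]
top bin_center 0.8 [395. 170.  36.  58.] [ 684. -257.    1.]
top bin_center 0.69 [378. 234.  38.  49.] [ 504. -215.   14.]
top race_center 0.76 [314. 137.  34.  30.] [817.  -3.  -2.]
top oiler_center 0.82 [139. 194.  29.  20.] [602. 475.  91.]
top oiler_center 0.17 [212. 177.  91. 111.] [544. 184.  69.]
top spanner_grip 0.67 [473. 182.  30.  56.] [ 665. -482.    5.]
scene pan 0.81 [342. 143.  82. 105.] [582. 184.  87.]
scene drain_end 0.64 [340. 143.  82. 104.] [585. 180.  96.]
scene cock_grip 0.51 [392. 192.   8.  18.] [619. 219. 121.]
scene bin_center 0.73 [200. 168.  30.  27.] [ 516. -345.    5.]
scene race_center 0.95 [290. 262.  33.  32.] [817. -13.   2.]
scene oiler_center 0.97 [476. 198.  31.  35.] [nan nan nan]
scene spanner_grip 0.74 [150. 195.  18.  45.] [ 666. -481.   12.]
```

```bash
python3 - <<'E'
import cv2
a=cv2.imread('pics/top.png')[110:310,110:520]
cv2.imwrite('pics/t2.png',cv2.resize(a,(800,390),interpolation=cv2.INTER_CUBIC))
E
```

```text
(no output)
```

View pics/t2.png

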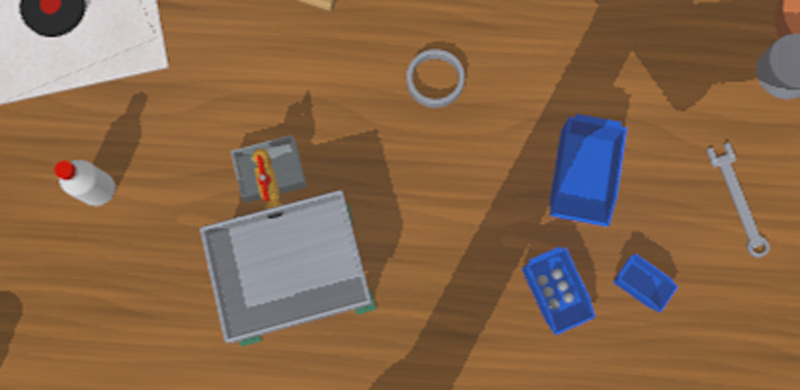

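View pics/scene.png

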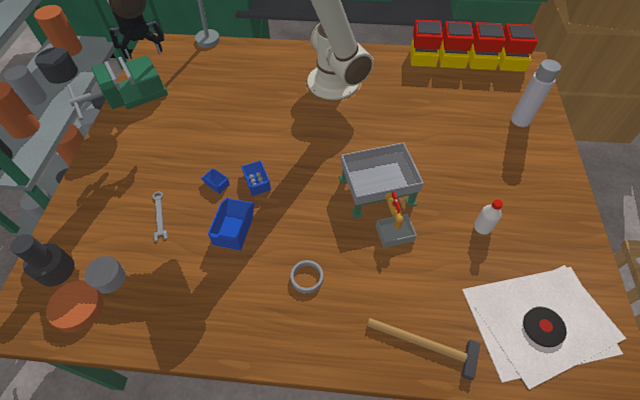

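The top crop shows the ball-filled middle bin at about (560,290), the pan at (287,265), and the red wings roughly along the pipe (open) at (263,175). Next I fit the poses.

```bash
python3 - <<'E'
from h import *
w=np.load('top.npy'); im=cv2.imread('pics/top.png')[:,:,::-1].astype(int)
def rect(m,name):
    p=w[m][:,:2].astype(np.float32); r=cv2.minAreaRect(p); print(name,len(p),np.round(r[0],1),np.round(r[1],1),round(r[2],1), 'corners',np.round(cv2.boxPoints(r)).tolist())
z=w[...,2]; v,u=np.mgrid[:400,:640]
reg=lambda l,t,a,h:(u>=l)&(u<l+a)&(v>=t)&(v<t+h)
rect(reg(205,170,110,125)&(z>102)&(z<116)&(w[...,0]<622)&(abs(im[...,0]-im[...,2])<25),'pan rim')
red=(im[...,0]>150)&(im[...,1]<70)&(im[...,2]<70)
m=red&reg(232,180,25,40)&(z>95); rect(m,'wings'); print(np.round(w[m]).tolist())
s=np.load('scene.npy'); ims=cv2.imread('pics/scene.png')[:,:,::-1].astype(int)
m=((ims[...,0]>150)&(ims[...,1]<70)&(ims[...,2]<70))&reg(380,180,30,40); print('scene red',np.round(s[m]).tolist())
blue=(im[...,2]>im[...,0]+60)&reg(374,230,46,56)
for a,b in((20,34),(42,56)): rect(blue&(z>a)&(z<b),f'bin {a}')
m=blue&(z>20); 
for q in w[m][::6]: print(np.round(q).astype(int),end=' ')
E
```

```text
pan rim 586 [502.2 176.7] [163.4 203.5] 19.2 corners [[392.0, 246.0], [459.0, 54.0], [613.0, 108.0], [546.0, 300.0]]
wings 47 [616.7 219.9] [61.4 11.5] 15.8 corners [[586.0, 217.0], [589.0, 206.0], [648.0, 223.0], [645.0, 234.0]]
[[646.0, 226.0, 129.0], [647.0, 224.0, 123.0], [644.0, 226.0, 123.0], [645.0, 224.0, 122.0], [642.0, 226.0, 122.0], [641.0, 223.0, 125.0], [642.0, 221.0, 121.0], [639.0, 223.0, 123.0], [639.0, 220.0, 124.0], [636.0, 222.0, 126.0], [636.0, 220.0, 125.0], [634.0, 223.0, 121.0], [634.0, 220.0, 121.0], [631.0, 222.0, 123.0], [631.0, 220.0, 123.0], [628.0, 222.0, 121.0], [627.0, 218.0, 128.0], [631.0, 227.0, 97.0], [626.0, 219.0, 121.0], [623.0, 216.0, 121.0], [618.0, 224.0, 106.0], [614.0, 223.0, 109.0], [613.0, 219.0, 118.0], [612.0, 215.0, 121.0], [614.0, 225.0, 98.0], [609.0, 217.0, 124.0], [609.0, 215.0, 122.0], [610.0, 212.0, 120.0], [606.0, 217.0, 122.0], [606.0, 214.0, 122.0], [606.0, 211.0, 127.0], [604.0, 214.0, 123.0], [604.0, 211.0, 123.0], [602.0, 214.0, 120.0], [601.0, 211.0, 123.0], [598.0, 214.0, 122.0], [598.0, 211.0, 124.0], [595.0, 213.0, 123.0
[... 1606 characters left out ...]
40] [ 526 -231   32] [ 517 -170   50] [ 514 -170   51] [ 512 -169   39] [ 510 -169   34] [ 513 -240   48] [ 512 -238   31] [ 510 -239   26] [ 500 -178   52] [ 498 -177   44] [ 497 -177   24] [ 494 -179   30] [ 497 -248   50] [ 494 -248   50] [ 491 -248   50] [ 490 -249   35] [ 488 -250   27] [ 486 -252   21] [ 483 -253   27] [ 479 -256   40] [ 476 -257   39] [ 474 -257   38] [ 472 -252   22] [ 468 -241   21] [ 469 -257   24] [ 465 -235   20] [ 466 -254   25] [ 458 -200   47] [ 463 -246   25] [ 456 -198   41] [ 459 -234   26] [ 460 -250   30] [ 456 -230   21] [ 457 -245   28] [ 452 -216   21] [ 453 -231   29] [ 449 -210   23] [ 450 -229   24] [ 447 -215   23] [ 443 -209   30] [ 440 -209   31]
```

```bash
cat >> h.py <<'E'
def down(yaw): # tool pointing down, tool x at yaw (deg)
    return R.from_euler('z',yaw,degrees=True)*R.from_euler('x',180,degrees=True)
def tool_yaw(r): x=r.as_matrix()[:,0]; return np.degrees(np.arctan2(x[1],x[0]))
def plan(p1,r1,n,g,rv=None,start=None):
    """n equal rows from the present pose to p1,r1; rv: forced total turn about tool axes (deg)"""
    s=arm.read_state(); p,r=start or (s['position'],R.from_quat(s['ee_rot']))
    if rv is None: rv=np.degrees((r.inv()*r1).as_rotvec())
    rv=np.array(rv,float); step=(np.array(p1)-p)/n
    for i in range(n):
        q=r*R.from_rotvec(rv*i/n,degrees=True); t=q.inv().apply(step)/10
        k=dict(zip('x y z ax ay az gripper'.split(),[round(float(a),2) for a in (*t,*(rv/n),g)]))
        print(k, '\n' if i%5==4 else '')
def st():
    s=arm.read_state(); r=R.from_quat(s['ee_rot'])
    print(round(s['clock'],2),np.round(s['position'],1),'yaw',round(tool_yaw(r),1),'z',np.round(r.as_matrix()[:,2],3),'j',np.round(s['joints'],2),'F',np.round(s['contact_force'],1),'T',np.round(s['wrist_torque'],2),'w',round(s['gripper_width'],1),'gf',round(s['grasp_force'],1))
    return s,r
E
python3 - <<'E'
from h import *
s,r=st()
plan([618,218,190],down(15.6),25,-1,rv=[0,0,-175.4])
E
```

```text
0.8 [ 216.  -586.5  231.3] yaw -159.8 z [-0. -0. -1.] j [-0.96  0.38  0.01  0.   -1.19 -0.26] F [ 0.6 -0.2  0.2] T [ 0.04 -0.    0.06] w 85.4 gf 0.0
{'x': -2.62, 'y': 2.46, 'z': 0.17, 'ax': 0.0, 'ay': 0.0, 'az': -7.02, 'gripper': -1.0} 
{'x': -2.9, 'y': 2.13, 'z': 0.17, 'ax': 0.0, 'ay': 0.0, 'az': -7.02, 'gripper': -1.0} 
{'x': -3.14, 'y': 1.76, 'z': 0.17, 'ax': 0.0, 'ay': 0.0, 'az': -7.02, 'gripper': -1.0} 
{'x': -3.33, 'y': 1.36, 'z': 0.17, 'ax': 0.0, 'ay': 0.0, 'az': -7.02, 'gripper': -1.0} 
{'x': -3.47, 'y': 0.94, 'z': 0.17, 'ax': 0.0, 'ay': 0.0, 'az': -7.02, 'gripper': -1.0} 

{'x': -3.56, 'y': 0.51, 'z': 0.17, 'ax': 0.0, 'ay': 0.0, 'az': -7.02, 'gripper': -1.0} 
{'x': -3.6, 'y': 0.07, 'z': 0.17, 'ax': 0.0, 'ay': 0.0, 'az': -7.02, 'gripper': -1.0} 
{'x': -3.58, 'y': -0.37, 'z': 0.17, 'ax': 0.0, 'ay': 0.0, 'az': -7.02, 'gripper': -1.0} 
{'x': -3.51, 'y': -0.8, 'z': 0.17, 'ax': 0.0, 'ay': 0.0, 'az': -7.02, 'gripper': -1.0} 
{'x': -3.38, 'y': -1.23, 'z': 0.17, 'ax': 0.0, 'ay': 0.0, 'az': -7.02, 'gripper': -1.0} 

{'x': -3.21, 'y': -1.63, 'z': 0.17, 'ax': 0.0, 'ay': 0.0, 'az': -7.02
[... 556 characters left out ...]
'x': -0.87, 'y': -3.49, 'z': 0.17, 'ax': 0.0, 'ay': 0.0, 'az': -7.02, 'gripper': -1.0} 
{'x': -0.43, 'y': -3.57, 'z': 0.17, 'ax': 0.0, 'ay': 0.0, 'az': -7.02, 'gripper': -1.0} 
{'x': 0.0, 'y': -3.6, 'z': 0.17, 'ax': 0.0, 'ay': 0.0, 'az': -7.02, 'gripper': -1.0} 

{'x': 0.44, 'y': -3.57, 'z': 0.17, 'ax': 0.0, 'ay': 0.0, 'az': -7.02, 'gripper': -1.0} 
{'x': 0.88, 'y': -3.49, 'z': 0.17, 'ax': 0.0, 'ay': 0.0, 'az': -7.02, 'gripper': -1.0} 
{'x': 1.3, 'y': -3.36, 'z': 0.17, 'ax': 0.0, 'ay': 0.0, 'az': -7.02, 'gripper': -1.0} 
{'x': 1.7, 'y': -3.17, 'z': 0.17, 'ax': 0.0, 'ay': 0.0, 'az': -7.02, 'gripper': -1.0} 
{'x': 2.07, 'y': -2.94, 'z': 0.17, 'ax': 0.0, 'ay': 0.0, 'az': -7.02, 'gripper': -1.0}
```

Call:
{"fn": "send_rows", "kwargs": {
  "targets": [
    {"x": -2.6,"y": 2.5,"z": 0.2,"az": -7,"gripper": -1},
    {"x": -2.9,"y": 2.1,"z": 0.2,"az": -7,"gripper": -1},
    {"x": -3.1,"y": 1.8,"z": 0.2,"az": -7,"gripper": -1},
    {"x": -3.3,"y": 1.4,"z": 0.2,"az": -7,"gripper": -1},
    {"x": -3.5,"y": 0.9,"z": 0.1,"az": -7,"gripper": -1}
  ]
}}

```text
$.targets[0]: bad value
```

Call:
{"fn": "send_rows", "kwargs": {
  "targets": [
    {"x": -2.6,"y": 2.5,"z": 0.2,"ax": 0,"ay": 0,"az": -7,"gripper": -1},
    {"x": -2.9,"y": 2.1,"z": 0.2,"ax": 0,"ay": 0,"az": -7,"gripper": -1},
    {"x": -3.1,"y": 1.8,"z": 0.2,"ax": 0,"ay": 0,"az": -7,"gripper": -1},
    {"x": -3.3,"y": 1.4,"z": 0.2,"ax": 0,"ay": 0,"az": -7,"gripper": -1},
    {"x": -3.5,"y": 0.9,"z": 0.1,"ax": 0,"ay": 0,"az": -7,"gripper": -1}
  ]
}}

```text
clock: 1.22
position: [295.8, -423.9, 222.2]
ee_rot: [-0.466, 0.885, 0.0, 0.0]
contact_force: [0.1, 1.1, 0.7]
gripper_width: 85.4
grasp_force: 0.0
```

Call:
{"fn": "send_rows", "kwargs": {
  "targets": [
    {"x": -3.6,"y": 0.5,"z": 0.2,"ax": 0,"ay": 0,"az": -7,"gripper": -0.2},
    {"x": -3.6,"y": 0.1,"z": 0.2,"ax": 0,"ay": 0,"az": -7,"gripper": -0.2},
    {"x": -3.6,"y": -0.4,"z": 0.2,"ax": 0,"ay": 0,"az": -7,"gripper": -0.2},
    {"x": -3.5,"y": -0.8,"z": 0.2,"ax": 0,"ay": 0,"az": -7,"gripper": -0.2},
    {"x": -3.4,"y": -1.2,"z": 0.1,"ax": 0,"ay": 0,"az": -7,"gripper": -0.2}
  ]
}}

```text
clock: 1.63
position: [377.0, -262.4, 213.5]
ee_rot: [0.711, -0.704, 0.0, -0.0]
contact_force: [0.3, -1.0, -0.8]
gripper_width: 51.4
grasp_force: 0.0
```

Call:
{"fn": "send_rows", "kwargs": {
  "targets": [
    {"x": -3.2,"y": -1.6,"z": 0.2,"ax": 0,"ay": 0,"az": -7,"gripper": -0.2},
    {"x": -3.0,"y": -2.0,"z": 0.2,"ax": 0,"ay": 0,"az": -7,"gripper": -0.2},
    {"x": -2.7,"y": -2.4,"z": 0.2,"ax": 0,"ay": 0,"az": -7,"gripper": -0.2},
    {"x": -2.4,"y": -2.7,"z": 0.2,"ax": 0,"ay": 0,"az": -7,"gripper": -0.2},
    {"x": -2.1,"y": -3.0,"z": 0.1,"ax": 0,"ay": 0,"az": -7,"gripper": -0.2}
  ]
}}

```text
clock: 2.05
position: [458.6, -101.0, 204.5]
ee_rot: [0.889, -0.457, 0.0, -0.0]
contact_force: [0.5, 0.1, -0.1]
gripper_width: 51.5
grasp_force: 0.0
```

Call:
{"fn": "send_rows", "kwargs": {
  "targets": [
    {"x": -1.7,"y": -3.2,"z": 0.2,"ax": 0,"ay": 0,"az": -7,"gripper": -0.2},
    {"x": -1.3,"y": -3.4,"z": 0.2,"ax": 0,"ay": 0,"az": -7,"gripper": -0.2},
    {"x": -0.9,"y": -3.5,"z": 0.2,"ax": 0,"ay": 0,"az": -7,"gripper": -0.2},
    {"x": -0.4,"y": -3.6,"z": 0.2,"ax": 0,"ay": 0,"az": -7,"gripper": -0.2},
    {"x": 0,"y": -3.6,"z": 0.1,"ax": 0,"ay": 0,"az": -7,"gripper": -0.2}
  ]
}}

```text
clock: 2.47
position: [540.3, 60.5, 195.3]
ee_rot: [0.986, -0.169, 0.0, -0.0]
contact_force: [0.2, -0.7, 0.7]
gripper_width: 51.1
grasp_force: 0.0
```

Call:
{"fn": "send_rows", "kwargs": {
  "targets": [
    {"x": 0.4,"y": -3.6,"z": 0.2,"ax": 0,"ay": 0,"az": -7,"gripper": -0.2},
    {"x": 0.9,"y": -3.5,"z": 0.2,"ax": 0,"ay": 0,"az": -7,"gripper": -0.2},
    {"x": 1.3,"y": -3.4,"z": 0.2,"ax": 0,"ay": 0,"az": -7,"gripper": -0.2},
    {"x": 1.7,"y": -3.2,"z": 0.2,"ax": 0,"ay": 0,"az": -7,"gripper": -0.2},
    {"x": 2.1,"y": -2.9,"z": 0.1,"ax": 0,"ay": 0,"az": -7,"gripper": -0.2}
  ]
}}

```text
clock: 2.88
position: [622.1, 221.7, 186.1]
ee_rot: [0.991, 0.136, -0.0, 0.0]
contact_force: [1.0, -0.5, -0.3]
gripper_width: 50.9
grasp_force: 0.0
```

```bash
python3 - <<'E'
from h import *
st(); im,w=cloud('wrist'); save(im,'w1.png')
red=(im[...,0]>150)&(im[...,1]<70)&(im[...,2]<70)&(w[...,2]>117)&(w[...,2]<128)&(np.hypot(w[...,0]-618,w[...,1]-218)<45)
p=w[red][:,:2].astype(np.float32); print(len(p),cv2.minAreaRect(p)); print(cv2.fitLine(p,cv2.DIST_L2,0,.01,.01).ravel(),p.min(0),p.max(0))
E
```

```text
2.88 [622.1 221.7 186.1] yaw 15.6 z [-0. -0. -1.] j [ 0.59  0.48  0.04 -0.   -1.13  1.26] F [ 1.  -0.5 -0.3] T [ 0.01 -0.07  0.01] w 50.9 gf 0.0
586 ((617.9457397460938, 217.71690368652344), (62.78671646118164, 6.535275936126709), 14.537186622619629)
[9.667004e-01 2.559110e-01 6.197578e+02 2.181881e+02] [587.63275 207.37157] [648.7814 228.0282]
```

View pics/w1.png

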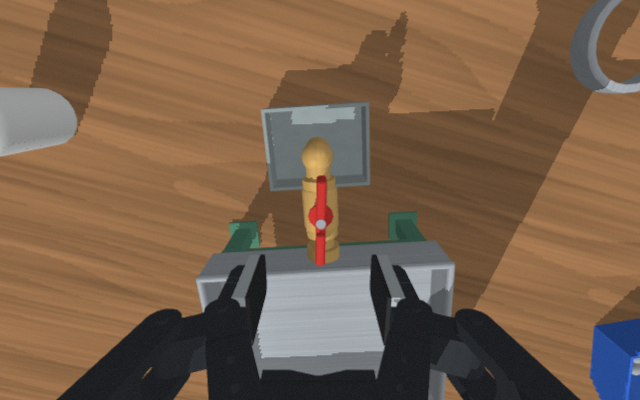

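The wrist view shows the red wings at (320,222) running along the brass pipe, with the fingers on either side. Descending.

Call:
{"fn": "send_rows", "kwargs": {
  "targets": [
    {"x": -0.5,"y": 0.3,"z": 2.5,"ax": 0,"ay": 0,"az": 1,"gripper": -0.2},
    {"x": 0,"y": 0,"z": 2.5,"ax": 0,"ay": 0,"az": 0,"gripper": -0.2},
    {"x": 0,"y": 0,"z": 2.3,"ax": 0,"ay": 0,"az": 0,"gripper": -0.2},
    {"x": 0,"y": 0,"z": 1.5,"ax": 0,"ay": 0,"az": 0,"gripper": 0.3},
    {"x": 0,"y": 0,"z": 0,"ax": 0,"ay": 0,"az": 0,"gripper": 1}
  ]
}}

```text
clock: 3.35
position: [615.2, 214.4, 94.1]
ee_rot: [0.992, 0.123, -0.004, 0.001]
contact_force: [0.5, -0.5, -0.7]
gripper_width: 28.1
grasp_force: 0.0
```

Call:
{"fn": "send_rows", "kwargs": {
  "targets": [
    {"x": 0,"y": 0,"z": 0,"ax": 0,"ay": 0,"az": 0,"gripper": 1},
    {"x": 0,"y": 0,"z": 0,"ax": 0,"ay": 0,"az": 0,"gripper": 1},
    {"x": 0,"y": 0,"z": 0,"ax": 0,"ay": 0,"az": 0,"gripper": 1},
    {"x": 0,"y": 0,"z": 0,"ax": 0,"ay": 0,"az": 0,"gripper": 1},
    {"x": 0,"y": 0,"z": 0,"ax": 0,"ay": 0,"az": 0,"gripper": 1}
  ]
}}

```text
clock: 3.77
position: [615.2, 217.7, 96.2]
ee_rot: [0.992, 0.123, -0.002, -0.001]
contact_force: [-3.2, 7.0, -11.1]
gripper_width: 13.8
grasp_force: 58.6
```

Call:
{"fn": "send_rows", "kwargs": {
  "targets": [
    {"x": 0,"y": 0,"z": 0,"ax": 0,"ay": 0,"az": 0,"gripper": 0.4},
    {"x": 0,"y": 0,"z": 0,"ax": 0,"ay": 0,"az": 0,"gripper": 0.4},
    {"x": 0.2,"y": 0,"z": -0.8,"ax": 0,"ay": 0,"az": 0,"gripper": 0.4},
    {"x": 0,"y": 0,"z": 0,"ax": 0,"ay": 0,"az": 0,"gripper": 1},
    {"x": 0,"y": 0,"z": 0,"ax": 0,"ay": 0,"az": 0,"gripper": 1}
  ]
}}

```text
clock: 4.18
position: [621.1, 219.3, 109.7]
ee_rot: [0.992, 0.124, 0.003, -0.003]
contact_force: [-1.7, 4.8, 3.1]
gripper_width: 5.0
grasp_force: 61.4
```

Call:
{"fn": "send_rows", "kwargs": {
  "targets": [
    {"x": 0,"y": 0,"z": 0,"ax": 0,"ay": 0,"az": 0,"gripper": 1},
    {"x": 0,"y": 0,"z": 0,"ax": 0,"ay": 0,"az": 0,"gripper": 1},
    {"x": 0,"y": 0,"z": 0,"ax": 0,"ay": 0,"az": 0,"gripper": 1},
    {"x": 0,"y": 0,"z": 0,"ax": 0,"ay": 0,"az": 0,"gripper": 1},
    {"x": 0,"y": 0,"z": 0,"ax": 0,"ay": 0,"az": 0,"gripper": 1}
  ]
}}

```text
clock: 4.6
position: [621.1, 219.3, 109.7]
ee_rot: [0.992, 0.124, 0.003, -0.003]
contact_force: [-3.1, 7.7, 5.6]
gripper_width: 4.8
grasp_force: 61.9
```

```bash
python3 - <<'E'
from h import *
st()
E
```

```text
4.6 [621.1 219.3 109.7] yaw 14.3 z [ 0.006  0.006 -1.   ] j [ 0.58  0.54 -0.06 -0.   -0.96  1.24] F [-3.1  7.7  5.6] T [ 2.15  0.98 -0.06] w 4.8 gf 61.9
```

Call:
{"fn": "send_rows", "kwargs": {
  "targets": [
    {"x": 0,"y": 0.04,"z": 0,"ax": 0,"ay": 0,"az": 7,"gripper": 1},
    {"x": 0,"y": 0.04,"z": 0,"ax": 0,"ay": 0,"az": 7,"gripper": 1},
    {"x": 0,"y": 0.04,"z": 0,"ax": 0,"ay": 0,"az": 7,"gripper": 1},
    {"x": 0,"y": 0.04,"z": 0,"ax": 0,"ay": 0,"az": 7,"gripper": 1},
    {"x": 0,"y": 0.04,"z": 0,"ax": 0,"ay": 0,"az": 7,"gripper": 1}
  ]
}}

```text
clock: 5.02
position: [621.0, 217.4, 109.7]
ee_rot: [0.983, -0.183, 0.002, -0.003]
contact_force: [-3.9, 8.5, 5.1]
gripper_width: 4.7
grasp_force: 62.0
```

Call:
{"fn": "send_rows", "kwargs": {
  "targets": [
    {"x": 0,"y": 0.04,"z": 0,"ax": 0,"ay": 0,"az": 7,"gripper": 1},
    {"x": 0,"y": 0.04,"z": 0,"ax": 0,"ay": 0,"az": 7,"gripper": 1},
    {"x": 0,"y": 0.04,"z": 0,"ax": 0,"ay": 0,"az": 7,"gripper": 1},
    {"x": 0,"y": 0.04,"z": 0,"ax": 0,"ay": 0,"az": 7,"gripper": 1},
    {"x": 0,"y": 0.04,"z": 0,"ax": 0,"ay": 0,"az": 7,"gripper": 1}
  ]
}}

```text
clock: 5.43
position: [619.9, 216.0, 109.7]
ee_rot: [0.883, -0.47, 0.001, -0.004]
contact_force: [-5.1, 9.0, 5.8]
gripper_width: 5.1
grasp_force: 62.0
```

Call:
{"fn": "send_rows", "kwargs": {
  "targets": [
    {"x": 0,"y": 0.04,"z": 0,"ax": 0,"ay": 0,"az": 6,"gripper": 1},
    {"x": 0,"y": 0.04,"z": 0,"ax": 0,"ay": 0,"az": 5,"gripper": 1},
    {"x": 0,"y": 0.04,"z": 0,"ax": 0,"ay": 0,"az": 4,"gripper": 1},
    {"x": 0,"y": 0,"z": 0,"ax": 0,"ay": 0,"az": 2,"gripper": 1},
    {"x": 0,"y": 0,"z": 0,"ax": 0,"ay": 0,"az": 0,"gripper": 1}
  ]
}}

```text
clock: 5.85
position: [619.1, 215.7, 109.7]
ee_rot: [0.806, -0.592, 0.001, -0.005]
contact_force: [-2.5, 9.0, 5.9]
gripper_width: 4.9
grasp_force: 62.1
```

```bash
python3 - <<'E'
from h import *
st()
E
```

```text
5.85 [619.1 215.7 109.7] yaw -72.6 z [ 0.007  0.006 -1.   ] j [ 0.58  0.53 -0.07 -0.   -0.96 -0.28] F [-2.5  9.   5.9] T [2.43 0.99 0.61] w 4.9 gf 62.1
```

Call:
{"fn": "send_rows", "kwargs": {
  "targets": [
    {"x": 0,"y": 0,"z": 0,"ax": 0,"ay": 0,"az": -2,"gripper": 0.4},
    {"x": 0,"y": 0,"z": 0,"ax": 0,"ay": 0,"az": 0,"gripper": 0.4},
    {"x": 0,"y": 0,"z": 0,"ax": 0,"ay": 0,"az": 0,"gripper": 0.4},
    {"x": 0,"y": 0,"z": -3,"ax": 0,"ay": 0,"az": 0,"gripper": 0.4},
    {"x": 0,"y": 0,"z": -4,"ax": 0,"ay": 0,"az": 0,"gripper": -1}
  ]
}}

```text
clock: 6.27
position: [615.1, 210.3, 172.8]
ee_rot: [0.815, -0.58, -0.002, 0.005]
contact_force: [1.4, -0.1, -0.2]
gripper_width: 36.3
grasp_force: 0.0
```

```bash
python3 - <<'E'
from h import *
st(); im,w=cloud('wrist')
red=(im[...,0]>150)&(im[...,1]<70)&(im[...,2]<70)&(w[...,2]>117)&(w[...,2]<128)&(np.hypot(w[...,0]-618,w[...,1]-218)<45)
p=w[red][:,:2].astype(np.float32); print(len(p),cv2.minAreaRect(p)); print(cv2.fitLine(p,cv2.DIST_L2,0,.01,.01).ravel(),p.min(0),p.max(0))
im,w=cloud('scene')
red=(im[...,0]>150)&(im[...,1]<70)&(im[...,2]<70)&(w[...,2]>110)&(np.hypot(w[...,0]-618,w[...,1]-218)<45)
p=w[red][:,:2].astype(np.float32); print(len(p),cv2.fitLine(p,cv2.DIST_L2,0,.01,.01).ravel() if len(p)>5 else 0)
# to above the bin: bin frame yaw 27.4, centre (501,-210)
plan([501,-210,180],down(27.4),15,-1)
E
```

```text
6.27 [615.1 210.3 172.8] yaw -70.9 z [-0.009 -0.005 -1.   ] j [ 0.58  0.47  0.   -0.   -1.11 -0.24] F [ 1.4 -0.1 -0.2] T [ 0.06 -0.15 -0.07] w 36.3 gf 0.0
544 ((617.6304931640625, 217.57144165039062), (5.128168106079102, 62.90766143798828), 18.802047729492188)
[ 3.2563880e-01 -9.4549423e-01  6.1831940e+02  2.1501456e+02] [605.6582  187.17155] [629.85583 247.09161]
30 [ 3.5202485e-01 -9.3599063e-01  6.1807837e+02  2.2061354e+02]
{'x': 2.4, 'y': 1.69, 'z': 0.0, 'ax': -0.04, 'ay': -0.05, 'az': -6.55, 'gripper': -1.0} 
{'x': 2.19, 'y': 1.95, 'z': 0.0, 'ax': -0.04, 'ay': -0.05, 'az': -6.55, 'gripper': -1.0} 
{'x': 1.95, 'y': 2.19, 'z': 0.0, 'ax': -0.04, 'ay': -0.05, 'az': -6.55, 'gripper': -1.0} 
{'x': 1.69, 'y': 2.39, 'z': 0.0, 'ax': -0.04, 'ay': -0.05, 'az': -6.55, 'gripper': -1.0} 
{'x': 1.41, 'y': 2.57, 'z': 0.0, 'ax': -0.04, 'ay': -0.05, 'az': -6.55, 'gripper': -1.0} 

{'x': 1.11, 'y': 2.72, 'z': 0.0, 'ax': -0.04, 'ay': -0.05, 'az': -6.55, 'gripper': -1.0} 
{'x': 0.79, 'y': 2.82, 'z': 0.01, 'ax': -0.04, 'ay': -0.05, 'az': -6.55, 'gripper': -1.0} 
{'x': 0.46, 'y': 2.9, 'z': 0.01, 'ax': -0.04, 'ay': -0.05, 'az': -6.55, 'gripper': -1.0} 
{'x': 0.13, 'y': 2.93, 'z': 0.01, 'ax': -0.04, 'ay': -0.05, 'az': -6.55, 'gripper': -1.0} 
{'x': -0.21, 'y': 2.92, 'z': 0.01, 'ax': -0.04, 'ay': -0.05, 'az': -6.55, 'gripper': -1.0} 

{'x': -0.54, 'y': 2.88, 'z': 0.01, 'ax': -0.04, 'ay': -0.05, 'az': -6.55, 'gripper': -1.0} 
{'x': -0.86, 'y': 2.8, 'z': 0.02, 'ax': -0.04, 'ay': -0.05, 'az': -6.55, 'gripper': -1.0} 
{'x': -1.18, 'y': 2.69, 'z': 0.02, 'ax': -0.04, 'ay': -0.05, 'az': -6.55, 'gripper': -1.0} 
{'x': -1.48, 'y': 2.53, 'z': 0.02, 'ax': -0.04, 'ay': -0.05, 'az': -6.55, 'gripper': -1.0} 
{'x': -1.75, 'y': 2.35, 'z': 0.03, 'ax': -0.04, 'ay': -0.05, 'az': -6.55, 'gripper': -1.0}
```

Call:
{"fn": "send_rows", "kwargs": {
  "targets": [
    {"x": 2.4,"y": 1.7,"z": 0,"ax": 0,"ay": 0,"az": -6.5,"gripper": -1},
    {"x": 2.2,"y": 2.0,"z": 0,"ax": 0,"ay": 0,"az": -6.5,"gripper": -1},
    {"x": 2.0,"y": 2.2,"z": 0,"ax": 0,"ay": 0,"az": -6.5,"gripper": -1},
    {"x": 1.7,"y": 2.4,"z": 0,"ax": 0,"ay": 0,"az": -6.5,"gripper": -1},
    {"x": 1.4,"y": 2.6,"z": 0,"ax": 0,"ay": -0.5,"az": -6.5,"gripper": -1}
  ]
}}

```text
clock: 6.78
position: [575.7, 68.4, 176.6]
ee_rot: [0.945, -0.326, -0.004, -0.002]
contact_force: [0.7, -0.3, -0.0]
gripper_width: 85.2
grasp_force: 0.0
```

Call:
{"fn": "send_rows", "kwargs": {
  "targets": [
    {"x": 1.1,"y": 2.7,"z": 0,"ax": 0,"ay": 0,"az": -6.5,"gripper": -1},
    {"x": 0.8,"y": 2.8,"z": 0,"ax": 0,"ay": 0,"az": -6.5,"gripper": -1},
    {"x": 0.5,"y": 2.9,"z": 0,"ax": 0,"ay": 0,"az": -6.5,"gripper": -1},
    {"x": 0.1,"y": 2.9,"z": 0,"ax": 0,"ay": 0,"az": -6.5,"gripper": -1},
    {"x": -0.2,"y": 2.9,"z": 0,"ax": 0,"ay": 0,"az": -6.5,"gripper": -1}
  ]
}}

```text
clock: 7.2
position: [535.3, -71.8, 176.2]
ee_rot: [0.999, -0.048, -0.003, -0.003]
contact_force: [0.6, -0.6, 0.1]
gripper_width: 85.2
grasp_force: 0.0
```

Call:
{"fn": "send_rows", "kwargs": {
  "targets": [
    {"x": -0.5,"y": 2.9,"z": 0,"ax": 0,"ay": 0,"az": -6.5,"gripper": -1},
    {"x": -0.9,"y": 2.8,"z": 0,"ax": 0,"ay": 0,"az": -6.5,"gripper": -1},
    {"x": -1.2,"y": 2.7,"z": 0,"ax": 0,"ay": 0,"az": -6.5,"gripper": -1},
    {"x": -1.5,"y": 2.5,"z": 0,"ax": 0,"ay": 0,"az": -6.5,"gripper": -1},
    {"x": -1.8,"y": 2.4,"z": 0,"ax": 0,"ay": 0,"az": -7,"gripper": -1}
  ]
}}

```text
clock: 7.62
position: [492.9, -213.1, 175.7]
ee_rot: [0.971, 0.237, -0.002, -0.003]
contact_force: [-0.1, 0.2, 0.7]
gripper_width: 85.2
grasp_force: 0.0
```

```bash
python3 - <<'E'
from h import *
st(); im,w=cloud('wrist'); save(im,'w2.png')
c=im.astype(int); m=(c[...,2]>c[...,0]+60)&(np.hypot(w[...,0]-501,w[...,1]+210)<75)&(w[...,2]>46)&(w[...,2]<56)
p=w[m][:,:2].astype(np.float32); r=cv2.minAreaRect(p); print(len(p),r,cv2.boxPoints(r).round().tolist())
m=(c[...,2]>c[...,0]+60)&(np.hypot(w[...,0]-501,w[...,1]+210)<75)&(w[...,2]>24)
p=w[m][:,:2].astype(np.float32); r=cv2.minAreaRect(p); print(len(p),r,cv2.boxPoints(r).round().tolist())
E
```

```text
7.62 [ 492.9 -213.1  175.7] yaw 27.5 z [-0.006  0.005 -1.   ] j [-0.11  0.29 -0.28 -0.01 -1.01  2.16] F [-0.1  0.2  0.7] T [-0.02 -0.01 -0.05] w 85.2 gf 0.0
1336 ((510.3320007324219, -205.06056213378906), (87.89481353759766, 63.87653732299805), 27.237150192260742) [[457.0, -197.0], [486.0, -254.0], [564.0, -213.0], [535.0, -157.0]]
2384 ((499.6728515625, -210.55213928222656), (111.92412567138672, 63.90589141845703), 27.172822952270508) [[435.0, -208.0], [464.0, -265.0], [564.0, -213.0], [535.0, -157.0]]
```

View pics/w2.png

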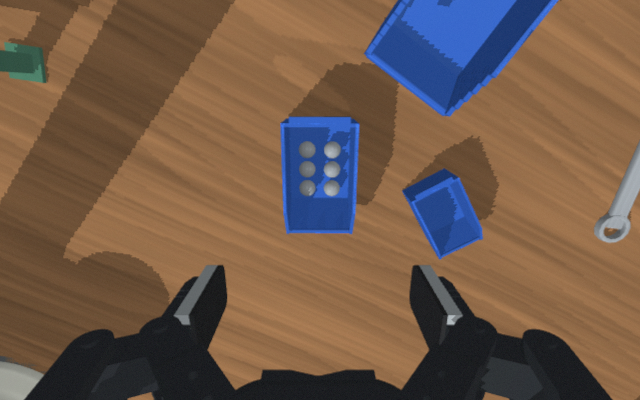

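The wrist view shows the middle bin with six balls centred at (320,175), its lip (ramp) towards the gripper at row 230. Descending onto it.

Call:
{"fn": "send_rows", "kwargs": {
  "targets": [
    {"x": 1.0,"y": 0.1,"z": 3.5,"ax": 0,"ay": 0,"az": 0.3,"gripper": -1},
    {"x": 0,"y": 0,"z": 3.5,"ax": 0,"ay": 0,"az": 0,"gripper": -1},
    {"x": 0,"y": 0,"z": 3.5,"ax": 0,"ay": 0,"az": 0,"gripper": -1},
    {"x": 0,"y": 0,"z": 3.5,"ax": 0,"ay": 0,"az": 0,"gripper": -1},
    {"x": 0,"y": 0,"z": 2.9,"ax": 0,"ay": 0,"az": 0,"gripper": -1}
  ]
}}

```text
clock: 8.08
position: [501.1, -207.1, 4.4]
ee_rot: [0.973, 0.232, -0.003, -0.004]
contact_force: [-0.0, 1.3, -0.8]
gripper_width: 85.3
grasp_force: 0.0
```

Call:
{"fn": "send_rows", "kwargs": {
  "targets": [
    {"x": 0,"y": 0,"z": 0,"ax": 0,"ay": 0,"az": 0,"gripper": -0.6},
    {"x": 0,"y": 0,"z": 0,"ax": 0,"ay": 0,"az": 0,"gripper": 0.2},
    {"x": 0,"y": 0,"z": 0,"ax": 0,"ay": 0,"az": 0,"gripper": 1},
    {"x": 0,"y": 0,"z": 0,"ax": 0,"ay": 0,"az": 0,"gripper": 1},
    {"x": 0,"y": 0,"z": 0,"ax": 0,"ay": 0,"az": 0,"gripper": 1}
  ]
}}

```text
clock: 8.5
position: [503.1, -206.9, 8.1]
ee_rot: [0.973, 0.233, -0.001, -0.003]
contact_force: [0.7, 0.2, -2.2]
gripper_width: 63.4
grasp_force: 65.8
```

```bash
python3 - <<'E'
from h import *
st()
E
```

```text
8.5 [ 503.1 -206.9    8.1] yaw 26.9 z [-0.003  0.005 -1.   ] j [-0.09  0.52 -0.44 -0.01 -0.62  2.14] F [ 0.7  0.2 -2.2] T [-0.   -0.02  0.  ] w 63.4 gf 65.8
```

```bash
cat >> h.py <<'E'
PC=np.array([502.,177.]); PY=np.array([.329,-.944]); LT=np.array([-54.7,0,-20.])
def pour(lipy,lipz,t):
    r=down(-70.8)*R.from_euler('y',t,degrees=True)
    return np.r_[PC+PY*lipy,lipz]-r.apply(LT),r
E
python3 - <<'E'
from h import *
p,r=pour(157,195,0); print(p)
s=arm.read_state()
plan(p,r,20,1,start=(s['position']+[0,0,170],R.from_quat(s['ee_rot'])))
E
```

```text
[571.64200558 -22.86538745 175.        ]
{'x': 0.72, 'y': -0.67, 'z': 0.02, 'ax': -0.01, 'ay': 0.01, 'az': 4.89, 'gripper': 1.0} 
{'x': 0.66, 'y': -0.72, 'z': 0.02, 'ax': -0.01, 'ay': 0.01, 'az': 4.89, 'gripper': 1.0} 
{'x': 0.6, 'y': -0.78, 'z': 0.02, 'ax': -0.01, 'ay': 0.01, 'az': 4.89, 'gripper': 1.0} 
{'x': 0.53, 'y': -0.83, 'z': 0.02, 'ax': -0.01, 'ay': 0.01, 'az': 4.89, 'gripper': 1.0} 
{'x': 0.46, 'y': -0.87, 'z': 0.02, 'ax': -0.01, 'ay': 0.01, 'az': 4.89, 'gripper': 1.0} 

{'x': 0.38, 'y': -0.9, 'z': 0.02, 'ax': -0.01, 'ay': 0.01, 'az': 4.89, 'gripper': 1.0} 
{'x': 0.3, 'y': -0.93, 'z': 0.02, 'ax': -0.01, 'ay': 0.01, 'az': 4.89, 'gripper': 1.0} 
{'x': 0.22, 'y': -0.96, 'z': 0.02, 'ax': -0.01, 'ay': 0.01, 'az': 4.89, 'gripper': 1.0} 
{'x': 0.14, 'y': -0.97, 'z': 0.02, 'ax': -0.01, 'ay': 0.01, 'az': 4.89, 'gripper': 1.0} 
{'x': 0.06, 'y': -0.98, 'z': 0.02, 'ax': -0.01, 'ay': 0.01, 'az': 4.89, 'gripper': 1.0} 

{'x': -0.03, 'y': -0.98, 'z': 0.02, 'ax': -0.01, 'ay': 0.01, 'az': 4.89, 'gripper': 1.0} 
{'x': -0.11, 'y': -0.98, 'z': 0.02, 'ax': -0.01, 'ay': 0.01, 'az': 4.89, 'gripper': 1.0} 
{'x': -0.19, 'y': -0.96, 'z': 0.02, 'ax': -0.01, 'ay': 0.01, 'az': 4.89, 'gripper': 1.0} 
{'x': -0.27, 'y': -0.94, 'z': 0.02, 'ax': -0.01, 'ay': 0.01, 'az': 4.89, 'gripper': 1.0} 
{'x': -0.35, 'y': -0.92, 'z': 0.02, 'ax': -0.01, 'ay': 0.01, 'az': 4.89, 'gripper': 1.0} 

{'x': -0.43, 'y': -0.88, 'z': 0.02, 'ax': -0.01, 'ay': 0.01, 'az': 4.89, 'gripper': 1.0} 
{'x': -0.5, 'y': -0.84, 'z': 0.02, 'ax': -0.01, 'ay': 0.01, 'az': 4.89, 'gripper': 1.0} 
{'x': -0.57, 'y': -0.8, 'z': 0.02, 'ax': -0.01, 'ay': 0.01, 'az': 4.89, 'gripper': 1.0} 
{'x': -0.64, 'y': -0.75, 'z': 0.02, 'ax': -0.01, 'ay': 0.01, 'az': 4.89, 'gripper': 1.0} 
{'x': -0.7, 'y': -0.69, 'z': 0.02, 'ax': -0.01, 'ay': 0.01, 'az': 4.89, 'gripper': 1.0}
```

Call:
{"fn": "send_rows", "kwargs": {
  "targets": [
    {"x": 0,"y": 0,"z": -1.5,"ax": 0,"ay": 0,"az": 0,"gripper": 1},
    {"x": 0,"y": 0,"z": -3.5,"ax": 0,"ay": 0,"az": 0,"gripper": 1},
    {"x": 0,"y": 0,"z": -4,"ax": 0,"ay": 0,"az": 0,"gripper": 1},
    {"x": 0,"y": 0,"z": -4,"ax": 0,"ay": 0,"az": 0,"gripper": 1},
    {"x": 0,"y": 0,"z": -3,"ax": 0,"ay": 0,"az": 0,"gripper": 1}
  ]
}}

```text
clock: 8.92
position: [503.9, -207.9, 171.2]
ee_rot: [0.972, 0.233, 0.0, -0.002]
contact_force: [1.6, -0.5, -2.3]
gripper_width: 63.6
grasp_force: 66.5
```

Call:
{"fn": "send_rows", "kwargs": {
  "targets": [
    {"x": 0.7,"y": -0.7,"z": 0,"ax": 0,"ay": 0,"az": 4.9,"gripper": 1},
    {"x": 0.7,"y": -0.7,"z": 0,"ax": 0,"ay": 0,"az": 4.9,"gripper": 1},
    {"x": 0.6,"y": -0.8,"z": 0,"ax": 0,"ay": 0,"az": 4.9,"gripper": 1},
    {"x": 0.5,"y": -0.8,"z": 0,"ax": 0,"ay": 0,"az": 4.9,"gripper": 1},
    {"x": 0.5,"y": -0.9,"z": 0,"ax": 0,"ay": 0,"az": 4.9,"gripper": 1}
  ]
}}

```text
clock: 9.33
position: [520.2, -160.7, 167.8]
ee_rot: [1.0, 0.019, -0.002, -0.003]
contact_force: [-0.6, 0.0, -1.8]
gripper_width: 63.5
grasp_force: 67.8
```

Call:
{"fn": "send_rows", "kwargs": {
  "targets": [
    {"x": 0.4,"y": -0.9,"z": 0,"ax": 0,"ay": 0,"az": 4.9,"gripper": 1},
    {"x": 0.3,"y": -0.9,"z": 0,"ax": 0,"ay": 0,"az": 4.9,"gripper": 1},
    {"x": 0.2,"y": -1.0,"z": 0,"ax": 0,"ay": 0,"az": 4.9,"gripper": 1},
    {"x": 0.1,"y": -1.0,"z": 0,"ax": 0,"ay": 0,"az": 4.9,"gripper": 1},
    {"x": 0.1,"y": -1.0,"z": 0,"ax": 0,"ay": 0,"az": 4.9,"gripper": 1}
  ]
}}

```text
clock: 9.75
position: [537.5, -114.1, 167.9]
ee_rot: [0.981, -0.194, -0.003, -0.003]
contact_force: [0.1, 0.3, -1.7]
gripper_width: 63.5
grasp_force: 67.8
```

Call:
{"fn": "send_rows", "kwargs": {
  "targets": [
    {"x": 0,"y": -1.0,"z": 0,"ax": 0,"ay": 0,"az": 4.9,"gripper": 1},
    {"x": -0.1,"y": -1.0,"z": 0,"ax": 0,"ay": 0,"az": 4.9,"gripper": 1},
    {"x": -0.2,"y": -1.0,"z": 0,"ax": 0,"ay": 0,"az": 4.9,"gripper": 1},
    {"x": -0.3,"y": -0.9,"z": 0,"ax": 0,"ay": 0,"az": 4.9,"gripper": 1},
    {"x": -0.4,"y": -0.9,"z": 0,"ax": 0,"ay": 0,"az": 4.9,"gripper": 1}
  ]
}}

```text
clock: 10.17
position: [554.5, -67.6, 168.0]
ee_rot: [0.918, -0.397, -0.003, -0.002]
contact_force: [1.2, -0.7, -2.4]
gripper_width: 63.5
grasp_force: 67.8
```

Call:
{"fn": "send_rows", "kwargs": {
  "targets": [
    {"x": -0.4,"y": -0.9,"z": 0,"ax": 0,"ay": 0,"az": 4.9,"gripper": 1},
    {"x": -0.5,"y": -0.8,"z": 0,"ax": 0,"ay": 0,"az": 4.9,"gripper": 1},
    {"x": -0.6,"y": -0.8,"z": 0,"ax": 0,"ay": 0,"az": 4.9,"gripper": 1},
    {"x": -0.6,"y": -0.8,"z": 0,"ax": 0,"ay": 0,"az": 4.9,"gripper": 1},
    {"x": -0.7,"y": -0.7,"z": 0,"ax": 0,"ay": 0,"az": 4.9,"gripper": 1}
  ]
}}

```text
clock: 10.58
position: [572.6, -21.9, 168.2]
ee_rot: [0.812, -0.583, -0.004, -0.001]
contact_force: [0.3, -0.3, -2.3]
gripper_width: 63.4
grasp_force: 67.8
```

Call:
{"fn": "send_rows", "kwargs": {
  "targets": [
    {"x": 0.15,"y": 0,"z": -0.48,"ax": 0,"ay": 5,"az": 0,"gripper": 1},
    {"x": 0.15,"y": 0,"z": -0.48,"ax": 0,"ay": 5,"az": 0,"gripper": 1},
    {"x": 0.15,"y": 0,"z": -0.48,"ax": 0,"ay": 5,"az": 0,"gripper": 1},
    {"x": 0.15,"y": 0,"z": -0.48,"ax": 0,"ay": 5,"az": 0,"gripper": 1},
    {"x": 0.15,"y": 0,"z": -0.48,"ax": 0,"ay": 5,"az": 0,"gripper": 1}
  ]
}}

```text
clock: 11.0
position: [573.8, -25.1, 193.6]
ee_rot: [0.795, -0.568, 0.175, 0.125]
contact_force: [0.0, -0.5, -2.1]
gripper_width: 63.4
grasp_force: 67.8
```

```bash
python3 - <<'E'
from h import *
s,r=st(); print('lip',s['position']+r.apply(LT))
p,r1=pour(80,120,35); print(p)
plan(p,r1,10,1)
im,w=cloud('scene'); save(cv2.resize(im[90:260,280:520],(720,510)),'s2.png')
E
```

```text
11.0 [573.8 -25.1 193.6] yaw -71.1 z [ 0.136 -0.396 -0.908] j [ 0.43  0.3  -0.48  0.55 -0.91 -0.47] F [ 0.  -0.5 -2.1] T [ 0.92  0.39 -0.03] w 63.4 gf 67.8
lip [554.93311899  29.80668509 188.80424814]
[546.82833388  48.33130481 134.99159018]
{'x': -0.96, 'y': 0.02, 'z': 0.2, 'ax': 0.01, 'ay': 1.02, 'az': -0.02, 'gripper': 1.0} 
{'x': -0.96, 'y': 0.02, 'z': 0.19, 'ax': 0.01, 'ay': 1.02, 'az': -0.02, 'gripper': 1.0} 
{'x': -0.96, 'y': 0.02, 'z': 0.17, 'ax': 0.01, 'ay': 1.02, 'az': -0.02, 'gripper': 1.0} 
{'x': -0.97, 'y': 0.02, 'z': 0.15, 'ax': 0.01, 'ay': 1.02, 'az': -0.02, 'gripper': 1.0} 
{'x': -0.97, 'y': 0.02, 'z': 0.14, 'ax': 0.01, 'ay': 1.02, 'az': -0.02, 'gripper': 1.0} 

{'x': -0.97, 'y': 0.01, 'z': 0.12, 'ax': 0.01, 'ay': 1.02, 'az': -0.02, 'gripper': 1.0} 
{'x': -0.97, 'y': 0.01, 'z': 0.1, 'ax': 0.01, 'ay': 1.02, 'az': -0.02, 'gripper': 1.0} 
{'x': -0.97, 'y': 0.01, 'z': 0.08, 'ax': 0.01, 'ay': 1.02, 'az': -0.02, 'gripper': 1.0} 
{'x': -0.97, 'y': 0.01, 'z': 0.07, 'ax': 0.01, 'ay': 1.02, 'az': -0.02, 'gripper': 1.0} 
{'x': -0.98, 'y': 0.01, 'z': 0.05, 'ax': 0.01, 'ay': 1.02, 'az': -0.02, 'gripper': 1.0}
```

View pics/s2.png

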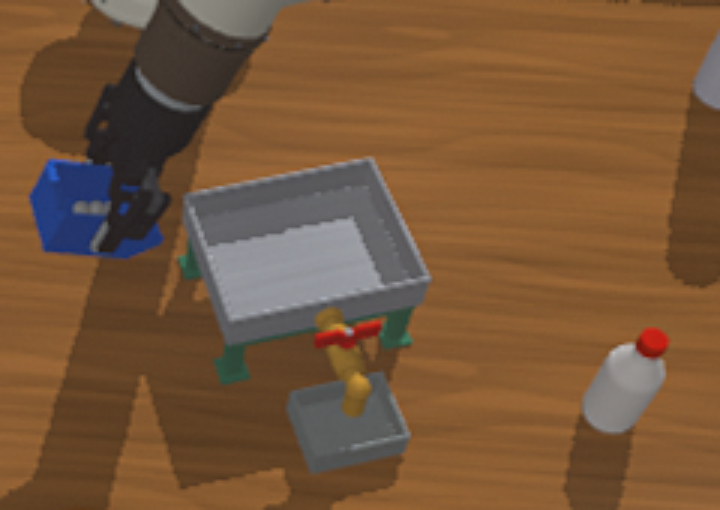

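The scene view shows the tilted bin beside the pan, balls still inside, and the wings square across the pipe. Bringing the lip to the rim.

Call:
{"fn": "send_rows", "kwargs": {
  "targets": [
    {"x": -1.0,"y": 0,"z": 0.2,"ax": 0,"ay": 1,"az": 0,"gripper": 1},
    {"x": -1.0,"y": 0,"z": 0.2,"ax": 0,"ay": 1,"az": 0,"gripper": 1},
    {"x": -1.0,"y": 0,"z": 0.2,"ax": 0,"ay": 1,"az": 0,"gripper": 1},
    {"x": -1.0,"y": 0,"z": 0.1,"ax": 0,"ay": 1,"az": 0,"gripper": 1},
    {"x": -0.9,"y": 0,"z": 0.1,"ax": 0,"ay": 1,"az": 0,"gripper": 1}
  ]
}}

```text
clock: 11.47
position: [560.4, 13.0, 163.3]
ee_rot: [0.787, -0.562, 0.207, 0.149]
contact_force: [-0.4, 0.1, -1.4]
gripper_width: 63.6
grasp_force: 67.9
```

Call:
{"fn": "send_rows", "kwargs": {
  "targets": [
    {"x": -1.0,"y": 0,"z": 0.1,"ax": 0,"ay": 1,"az": 0,"gripper": 1},
    {"x": -1.0,"y": 0,"z": 0.1,"ax": 0,"ay": 1,"az": 0,"gripper": 1},
    {"x": -1.0,"y": 0,"z": 0.1,"ax": 0,"ay": 1,"az": 0,"gripper": 1},
    {"x": -0.9,"y": 0,"z": 0.1,"ax": 0,"ay": 1,"az": 0,"gripper": 1},
    {"x": -0.9,"y": 0,"z": 0.1,"ax": 0,"ay": 1,"az": 0,"gripper": 1}
  ]
}}

```text
clock: 11.88
position: [548.2, 49.3, 134.0]
ee_rot: [0.777, -0.555, 0.241, 0.173]
contact_force: [0.9, -0.1, -2.7]
gripper_width: 63.0
grasp_force: 67.9
```

```bash
python3 - <<'E'
from h import *
s,r=st(); L=s['position']+r.apply(LT); print('lip',L,'pan y',(L[:2]-PC)@PY,'x',(L[:2]-PC)@[-.944,-.329])
im,w=cloud('scene'); save(cv2.resize(im[90:260,280:520],(720,510)),'s3.png')
E
```

```text
11.88 [548.2  49.3 134. ] yaw -71.0 z [ 0.182 -0.536 -0.824] j [ 0.62  0.38 -0.65  0.77 -0.9  -0.89] F [ 0.9 -0.1 -2.7] T [1.35 0.5  0.01] w 63.0 gf 67.9
lip [529.90639374 102.65981693 119.54050045] pan y 79.3583363548144 x -1.885715462138347
```

View pics/s3.png

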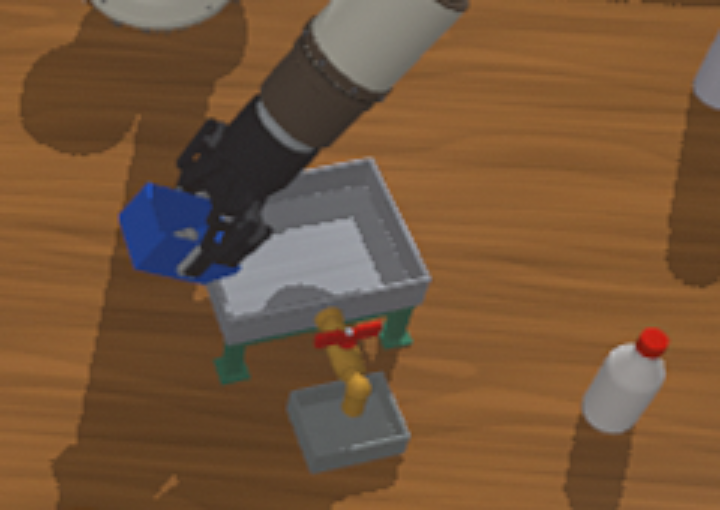

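The lip is over the pan's edge, 120 mm up. Now tipping slowly about the lip.

Call:
{"fn": "send_rows", "kwargs": {
  "targets": [
    {"x": 0.07,"y": 0,"z": -0.18,"ax": 0,"ay": 2,"az": 0,"gripper": 1},
    {"x": 0.07,"y": 0,"z": -0.18,"ax": 0,"ay": 2,"az": 0,"gripper": 1},
    {"x": 0.07,"y": 0,"z": -0.18,"ax": 0,"ay": 2,"az": 0,"gripper": 1},
    {"x": 0.07,"y": 0,"z": -0.18,"ax": 0,"ay": 2,"az": 0,"gripper": 1},
    {"x": 0.07,"y": 0,"z": -0.18,"ax": 0,"ay": 2,"az": 0,"gripper": 1}
  ]
}}

```text
clock: 12.35
position: [547.5, 51.5, 143.5]
ee_rot: [0.753, -0.538, 0.308, 0.221]
contact_force: [0.4, -0.3, -1.9]
gripper_width: 63.5
grasp_force: 67.9
```

Call:
{"fn": "send_rows", "kwargs": {
  "targets": [
    {"x": 0.03,"y": 0,"z": -0.1,"ax": 0,"ay": 1,"az": 0,"gripper": 1},
    {"x": 0.03,"y": 0,"z": -0.1,"ax": 0,"ay": 1,"az": 0,"gripper": 1},
    {"x": 0.03,"y": 0,"z": -0.1,"ax": 0,"ay": 1,"az": 0,"gripper": 1},
    {"x": 0.03,"y": 0,"z": -0.1,"ax": 0,"ay": 1,"az": 0,"gripper": 1},
    {"x": 0.03,"y": 0,"z": -0.1,"ax": 0,"ay": 1,"az": 0,"gripper": 1}
  ]
}}

```text
clock: 12.77
position: [546.3, 53.9, 147.2]
ee_rot: [0.739, -0.527, 0.34, 0.245]
contact_force: [-0.2, 0.8, -2.3]
gripper_width: 63.5
grasp_force: 67.9
```

Call:
{"fn": "send_rows", "kwargs": {
  "targets": [
    {"x": 0.03,"y": 0,"z": -0.1,"ax": 0,"ay": 1,"az": 0,"gripper": 1},
    {"x": 0.03,"y": 0,"z": -0.1,"ax": 0,"ay": 1,"az": 0,"gripper": 1},
    {"x": 0.03,"y": 0,"z": -0.1,"ax": 0,"ay": 1,"az": 0,"gripper": 1},
    {"x": 0.03,"y": 0,"z": -0.1,"ax": 0,"ay": 1,"az": 0,"gripper": 1},
    {"x": 0.03,"y": 0,"z": -0.1,"ax": 0,"ay": 1,"az": 0,"gripper": 1}
  ]
}}

```text
clock: 13.18
position: [545.3, 56.8, 151.2]
ee_rot: [0.723, -0.516, 0.372, 0.268]
contact_force: [-0.2, -0.2, -2.0]
gripper_width: 63.5
grasp_force: 67.9
```

```bash
python3 - <<'E'
from h import *
s,r=st(); L=s['position']+r.apply(LT); print('lip',L,'pan y',(L[:2]-PC)@PY,'x',(L[:2]-PC)@[-.944,-.329])
E
```

```text
13.18 [545.3  56.8 151.2] yaw -70.7 z [ 0.262 -0.772 -0.578] j [ 0.71  0.47 -0.71  0.98 -1.14 -1.17] F [-0.2 -0.2 -2. ] T [1.99 0.64 0.01] w 63.5 gf 67.9
lip [529.61020552 102.12896575 118.14203862] pan y 79.76201394502054 x -1.4314637406296258
```

Call:
{"fn": "send_rows", "kwargs": {
  "targets": [
    {"x": 0.03,"y": 0,"z": -0.1,"ax": 0,"ay": 1,"az": 0,"gripper": 1},
    {"x": 0.03,"y": 0,"z": -0.1,"ax": 0,"ay": 1,"az": 0,"gripper": 1},
    {"x": 0.03,"y": 0,"z": -0.1,"ax": 0,"ay": 1,"az": 0,"gripper": 1},
    {"x": 0.03,"y": 0,"z": -0.1,"ax": 0,"ay": 1,"az": 0,"gripper": 1},
    {"x": 0.03,"y": 0,"z": -0.1,"ax": 0,"ay": 1,"az": 0,"gripper": 1}
  ]
}}

```text
clock: 13.6
position: [544.2, 59.9, 155.3]
ee_rot: [0.706, -0.503, 0.404, 0.291]
contact_force: [-0.0, 0.5, -1.3]
gripper_width: 63.5
grasp_force: 67.9
```

Call:
{"fn": "send_rows", "kwargs": {
  "targets": [
    {"x": 0.03,"y": 0,"z": -0.1,"ax": 0,"ay": 1,"az": 0,"gripper": 1},
    {"x": 0.03,"y": 0,"z": -0.1,"ax": 0,"ay": 1,"az": 0,"gripper": 1},
    {"x": 0.03,"y": 0,"z": -0.1,"ax": 0,"ay": 1,"az": 0,"gripper": 1},
    {"x": 0.03,"y": 0,"z": -0.1,"ax": 0,"ay": 1,"az": 0,"gripper": 1},
    {"x": 0.03,"y": 0,"z": -0.1,"ax": 0,"ay": 1,"az": 0,"gripper": 1}
  ]
}}

```text
clock: 14.02
position: [543.1, 63.5, 159.1]
ee_rot: [0.688, -0.49, 0.434, 0.312]
contact_force: [-1.1, -1.3, -0.9]
gripper_width: 63.4
grasp_force: 68.0
```

Call:
{"fn": "send_rows", "kwargs": {
  "targets": [
    {"x": 0.03,"y": 0,"z": -0.1,"ax": 0,"ay": 1,"az": 0,"gripper": 1},
    {"x": 0.03,"y": 0,"z": -0.1,"ax": 0,"ay": 1,"az": 0,"gripper": 1},
    {"x": 0.03,"y": 0,"z": -0.1,"ax": 0,"ay": 1,"az": 0,"gripper": 1},
    {"x": 0.03,"y": 0,"z": -0.1,"ax": 0,"ay": 1,"az": 0,"gripper": 1},
    {"x": 0,"y": 0,"z": 0,"ax": 0,"ay": 0,"az": 0,"gripper": 1}
  ]
}}

```text
clock: 14.43
position: [542.0, 66.6, 161.2]
ee_rot: [0.673, -0.479, 0.458, 0.329]
contact_force: [0.1, -0.4, -0.9]
gripper_width: 63.0
grasp_force: 68.0
```

Call:
{"fn": "send_rows", "kwargs": {
  "targets": [
    {"x": 0,"y": 0,"z": 0,"ax": 0,"ay": 0,"az": 0,"gripper": 1},
    {"x": 0,"y": 0,"z": 0,"ax": 0,"ay": 0,"az": 0,"gripper": 1},
    {"x": 0,"y": 0,"z": 0,"ax": 0,"ay": 0,"az": 0,"gripper": 1},
    {"x": 0,"y": 0,"z": 0,"ax": 0,"ay": 0,"az": 0,"gripper": 1},
    {"x": 0,"y": 0,"z": 0,"ax": 0,"ay": 0,"az": 0,"gripper": 1}
  ]
}}

```text
clock: 14.85
position: [542.0, 66.3, 161.7]
ee_rot: [0.673, -0.48, 0.457, 0.329]
contact_force: [0.3, -0.1, -1.2]
gripper_width: 63.4
grasp_force: 68.0
```

```bash
python3 - <<'E'
from h import *
s,r=st(); L=s['position']+r.apply(LT); print('lip',L)
im,w=cloud('scene'); save(cv2.resize(im[90:260,280:520],(720,510)),'s4.png')
for n in('scene','top'):
    im,w=cloud(n)
    for b in arm.boxes_of(n,'ball0_center'):
        l,t,a,h=b['rect']; print(n,round(b['score'],2),np.round(b['rect']),np.round(w[int(t+h/2),int(l+a/2)]))
E
```

```text
14.85 [542.   66.3 161.7] yaw -70.5 z [ 0.3   -0.881 -0.366] j [ 0.77  0.57 -0.72  1.05 -1.33 -1.3 ] F [ 0.3 -0.1 -1.2] T [ 2.07  0.71 -0.01] w 63.4 gf 68.0
lip [529.36250953 102.74056616 118.13811559]
top 0.64 [316. 138.  32.  30.] [816.  -6.   1.]
top 0.62 [214. 180.  93. 105.] [522. 154. 216.]
```

View pics/s4.png

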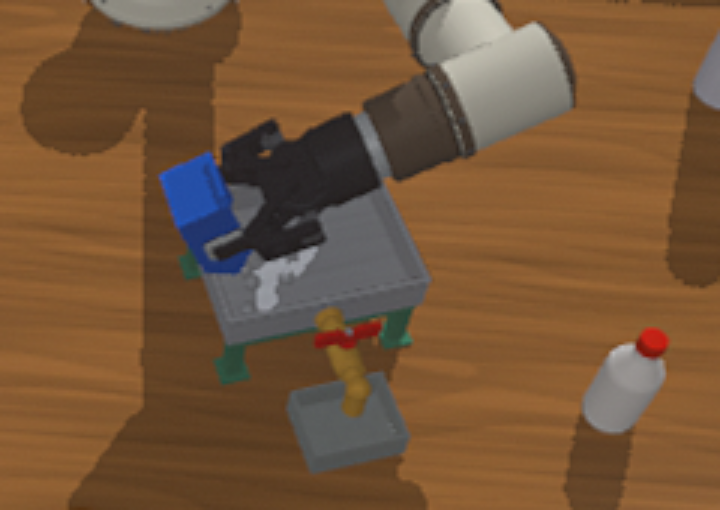

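```bash
python3 - <<'E'
from h import *
a=pour(125,190,35); plan(*a,10,1)
print('---'); b=pour(180,120,0); plan(*b,10,1,start=a); print(b[0])
E
```

```text
{'x': 0.64, 'y': 0.01, 'z': 0.43, 'ax': 0.04, 'ay': -3.36, 'az': 0.0, 'gripper': 1.0} 
{'x': 0.66, 'y': 0.01, 'z': 0.4, 'ax': 0.04, 'ay': -3.36, 'az': 0.0, 'gripper': 1.0} 
{'x': 0.68, 'y': 0.01, 'z': 0.36, 'ax': 0.04, 'ay': -3.36, 'az': 0.0, 'gripper': 1.0} 
{'x': 0.7, 'y': 0.01, 'z': 0.32, 'ax': 0.04, 'ay': -3.36, 'az': 0.0, 'gripper': 1.0} 
{'x': 0.72, 'y': 0.01, 'z': 0.27, 'ax': 0.04, 'ay': -3.36, 'az': 0.0, 'gripper': 1.0} 

{'x': 0.73, 'y': 0.01, 'z': 0.23, 'ax': 0.04, 'ay': -3.36, 'az': 0.0, 'gripper': 1.0} 
{'x': 0.75, 'y': 0.01, 'z': 0.19, 'ax': 0.04, 'ay': -3.36, 'az': 0.0, 'gripper': 1.0} 
{'x': 0.76, 'y': 0.01, 'z': 0.14, 'ax': 0.04, 'ay': -3.36, 'az': 0.0, 'gripper': 1.0} 
{'x': 0.76, 'y': 0.01, 'z': 0.1, 'ax': 0.04, 'ay': -3.36, 'az': 0.0, 'gripper': 1.0} 
{'x': 0.77, 'y': 0.01, 'z': 0.05, 'ax': 0.04, 'ay': -3.36, 'az': 0.0, 'gripper': 1.0} 

---
{'x': -0.16, 'y': -0.0, 'z': 1.17, 'ax': 0.0, 'ay': -3.5, 'az': 0.0, 'gripper': 1.0} 
{'x': -0.09, 'y': -0.0, 'z': 1.17, 'ax': 0.0, 'ay': -3.5, 'az': 0.0, 'gripper': 1.0} 
{'x': -0.02, 'y': -0.0, 'z': 1.18, 'ax': 0.0, 'ay': -3.5, 'az': 0.0, 'gripper': 1.0} 
{'x': 0.05, 'y': -0.0, 'z': 1.18, 'ax': 0.0, 'ay': -3.5, 'az': 0.0, 'gripper': 1.0} 
{'x': 0.12, 'y': -0.0, 'z': 1.17, 'ax': 0.0, 'ay': -3.5, 'az': 0.0, 'gripper': 1.0} 

{'x': 0.19, 'y': -0.0, 'z': 1.16, 'ax': 0.0, 'ay': -3.5, 'az': 0.0, 'gripper': 1.0} 
{'x': 0.26, 'y': -0.0, 'z': 1.15, 'ax': 0.0, 'ay': -3.5, 'az': 0.0, 'gripper': 1.0} 
{'x': 0.33, 'y': -0.0, 'z': 1.13, 'ax': 0.0, 'ay': -3.5, 'az': 0.0, 'gripper': 1.0} 
{'x': 0.4, 'y': -0.0, 'z': 1.11, 'ax': 0.0, 'ay': -3.5, 'az': 0.0, 'gripper': 1.0} 
{'x': 0.47, 'y': -0.0, 'z': 1.08, 'ax': 0.0, 'ay': -3.5, 'az': 0.0, 'gripper': 1.0} 

[579.20900558 -44.57738745 100.        ]
```

Call:
{"fn": "send_rows", "kwargs": {
  "targets": [
    {"x": 0.6,"y": 0,"z": 0.4,"ax": 0,"ay": -3.4,"az": 0,"gripper": 1},
    {"x": 0.7,"y": 0,"z": 0.4,"ax": 0,"ay": -3.4,"az": 0,"gripper": 1},
    {"x": 0.7,"y": 0,"z": 0.4,"ax": 0,"ay": -3.4,"az": 0,"gripper": 1},
    {"x": 0.7,"y": 0,"z": 0.3,"ax": 0,"ay": -3.4,"az": 0,"gripper": 1},
    {"x": 0.7,"y": 0,"z": 0.3,"ax": 0,"ay": -3.4,"az": 0,"gripper": 1}
  ]
}}

```text
clock: 15.52
position: [552.4, 35.8, 183.4]
ee_rot: [0.734, -0.523, 0.352, 0.254]
contact_force: [0.6, 0.1, -0.7]
gripper_width: 63.2
grasp_force: 68.0
```

Call:
{"fn": "send_rows", "kwargs": {
  "targets": [
    {"x": 0.7,"y": 0,"z": 0.2,"ax": 0,"ay": -3.4,"az": 0,"gripper": 1},
    {"x": 0.8,"y": 0,"z": 0.2,"ax": 0,"ay": -3.4,"az": 0,"gripper": 1},
    {"x": 0.8,"y": 0,"z": 0.1,"ax": 0,"ay": -3.4,"az": 0,"gripper": 1},
    {"x": 0.8,"y": 0,"z": 0.1,"ax": 0,"ay": -3.4,"az": 0,"gripper": 1},
    {"x": 0.8,"y": 0,"z": 0.1,"ax": 0,"ay": -3.4,"az": 0,"gripper": 1}
  ]
}}

```text
clock: 15.93
position: [562.8, 4.7, 205.9]
ee_rot: [0.778, -0.555, 0.239, 0.174]
contact_force: [0.2, -0.1, -0.3]
gripper_width: 63.5
grasp_force: 67.9
```

```bash
python3 - <<'E'
from h import *
s,r=st()
im,w=cloud('scene'); save(cv2.resize(im[90:260,280:520],(720,510)),'s5.png')
E
```

```text
15.93 [562.8   4.7 205.9] yaw -70.9 z [ 0.18  -0.536 -0.825] j [ 0.54  0.3  -0.56  0.72 -1.   -0.69] F [ 0.2 -0.1 -0.3] T [1.25 0.42 0.02] w 63.5 gf 67.9
```

View pics/s5.png

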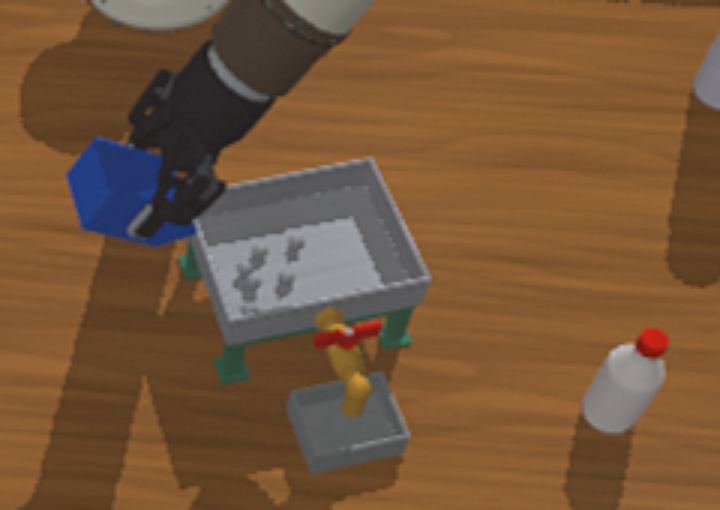

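The pan now holds the balls (about (295,247), (258,257), (243,275), (250,290), (285,285), (250,310)); the bin looks empty. Setting it down.

Call:
{"fn": "send_rows", "kwargs": {
  "targets": [
    {"x": -0.2,"y": 0,"z": 1.2,"ax": 0,"ay": -3.5,"az": 0,"gripper": 1},
    {"x": -0.1,"y": 0,"z": 1.2,"ax": 0,"ay": -3.5,"az": 0,"gripper": 1},
    {"x": 0,"y": 0,"z": 1.2,"ax": 0,"ay": -3.5,"az": 0,"gripper": 1},
    {"x": 0.1,"y": 0,"z": 1.2,"ax": 0,"ay": -3.5,"az": 0,"gripper": 1},
    {"x": 0.1,"y": 0,"z": 1.2,"ax": 0,"ay": -3.5,"az": 0,"gripper": 1}
  ]
}}

```text
clock: 16.4
position: [571.1, -20.8, 151.1]
ee_rot: [0.805, -0.575, 0.118, 0.088]
contact_force: [0.2, -0.1, -0.3]
gripper_width: 63.6
grasp_force: 67.9
```

Call:
{"fn": "send_rows", "kwargs": {
  "targets": [
    {"x": 0.2,"y": 0,"z": 1.2,"ax": 0,"ay": -3.5,"az": 0,"gripper": 1},
    {"x": 0.3,"y": 0,"z": 1.2,"ax": 0,"ay": -3.5,"az": 0,"gripper": 1},
    {"x": 0.3,"y": 0,"z": 1.1,"ax": 0,"ay": -3.5,"az": 0,"gripper": 1},
    {"x": 0.4,"y": 0,"z": 1.1,"ax": 0,"ay": -3.5,"az": 0,"gripper": 1},
    {"x": 0.5,"y": 0,"z": 1.1,"ax": 0,"ay": -3.5,"az": 0,"gripper": 1}
  ]
}}

```text
clock: 16.82
position: [579.6, -45.8, 97.7]
ee_rot: [0.814, -0.581, -0.006, -0.001]
contact_force: [-1.0, 0.4, -0.6]
gripper_width: 63.2
grasp_force: 67.9
```

```bash
python3 - <<'E'
from h import *
s,r=st(); p=s['position'].copy(); p[2]=9
plan(p,down(-70.8),5,1)
E
```

```text
16.82 [579.6 -45.8  97.7] yaw -71.1 z [-0.009  0.008 -1.   ] j [ 0.19  0.44 -0.26 -0.01 -0.87  0.14] F [-1.   0.4 -0.6] T [-0.09 -0.04 -0.02] w 63.2 gf 67.9
{'x': 0.02, 'y': -0.01, 'z': 1.77, 'ax': 0.06, 'ay': 0.12, 'az': -0.05, 'gripper': 1.0} 
{'x': 0.02, 'y': -0.01, 'z': 1.77, 'ax': 0.06, 'ay': 0.12, 'az': -0.05, 'gripper': 1.0} 
{'x': 0.01, 'y': -0.01, 'z': 1.77, 'ax': 0.06, 'ay': 0.12, 'az': -0.05, 'gripper': 1.0} 
{'x': 0.01, 'y': -0.0, 'z': 1.77, 'ax': 0.06, 'ay': 0.12, 'az': -0.05, 'gripper': 1.0} 
{'x': 0.0, 'y': -0.0, 'z': 1.77, 'ax': 0.06, 'ay': 0.12, 'az': -0.05, 'gripper': 1.0}
```

Call:
{"fn": "send_rows", "kwargs": {
  "targets": [
    {"x": 0,"y": 0,"z": 3,"ax": 0.3,"ay": 0.6,"az": 0,"gripper": 1},
    {"x": 0,"y": 0,"z": 3,"ax": 0,"ay": 0,"az": 0,"gripper": 1},
    {"x": 0,"y": 0,"z": 1.7,"ax": 0,"ay": 0,"az": 0,"gripper": 1},
    {"x": 0,"y": 0,"z": 0.7,"ax": 0,"ay": 0,"az": 0,"gripper": 1},
    {"x": 0,"y": 0,"z": 0.4,"ax": 0,"ay": 0,"az": 0,"gripper": 1}
  ]
}}

```text
clock: 17.23
position: [579.0, -46.1, 8.8]
ee_rot: [0.814, -0.581, 0.0, 0.002]
contact_force: [0.1, -0.4, -1.3]
gripper_width: 63.7
grasp_force: 67.9
```

Call:
{"fn": "send_rows", "kwargs": {
  "targets": [
    {"x": 0,"y": 0,"z": 0,"ax": 0,"ay": 0,"az": 0,"gripper": 1}
  ]
}}

```text
clock: 17.32
position: [579.9, -45.8, 9.9]
ee_rot: [0.814, -0.581, 0.001, 0.001]
contact_force: [0.6, -0.5, -0.0]
gripper_width: 63.2
grasp_force: 67.9
```

Call:
{"fn": "send_rows", "kwargs": {
  "targets": [
    {"x": 0,"y": 0,"z": 0.1,"ax": 0,"ay": 0,"az": 0,"gripper": 1},
    {"x": 0,"y": 0,"z": 0,"ax": 0,"ay": 0,"az": 0,"gripper": -1},
    {"x": 0,"y": 0,"z": 0,"ax": 0,"ay": 0,"az": 0,"gripper": -1},
    {"x": 0,"y": 0,"z": 0,"ax": 0,"ay": 0,"az": 0,"gripper": -1},
    {"x": 0,"y": 0,"z": 0,"ax": 0,"ay": 0,"az": 0,"gripper": -1}
  ]
}}

```text
clock: 17.73
position: [580.6, -45.8, 10.2]
ee_rot: [0.814, -0.581, 0.002, -0.0]
contact_force: [-0.3, -0.6, 0.5]
gripper_width: 85.6
grasp_force: 0.0
```

Call:
{"fn": "send_rows", "kwargs": {
  "targets": [
    {"x": 0,"y": 0,"z": -2,"ax": 0,"ay": 0,"az": 0,"gripper": -1},
    {"x": 0,"y": 0,"z": -4,"ax": 0,"ay": 0,"az": 0,"gripper": -1},
    {"x": 0,"y": 0,"z": -4,"ax": 0,"ay": 0,"az": 0,"gripper": -1},
    {"x": 0,"y": 0,"z": -4,"ax": 0,"ay": 0,"az": 0,"gripper": -1},
    {"x": 0,"y": 0,"z": -4,"ax": 0,"ay": 0,"az": 0,"gripper": -1}
  ]
}}

```text
clock: 18.15
position: [579.4, -45.5, 191.7]
ee_rot: [0.814, -0.581, 0.002, 0.0]
contact_force: [1.4, -0.4, -0.4]
gripper_width: 85.2
grasp_force: 0.0
```

```bash
python3 - <<'E'
from h import *
st()
im,w=cloud('scene')
im2,w2=cloud('wrist'); m=(im2[...,2].astype(int)>im2[...,0].astype(int)+60)&(np.hypot(w2[...,0]-579,w2[...,1]+46)<75)&(w2[...,2]>40)
print('rim z',np.percentile(w2[m][:,2],[5,50,95]))
a=cv2.resize(im[110:240,270:450],(540,390)); b=cv2.resize(im2,(480,300)); o=np.zeros((390,800,3),np.uint8); o[:,:400]=a[:,:400]; o[:250,400:]=cv2.resize(im2,(400,250)); save(o,'f.png')
E
```

```text
18.15 [579.4 -45.5 191.7] yaw -71.1 z [ 0.002 -0.002 -1.   ] j [ 0.2   0.34 -0.16  0.   -1.06  0.13] F [ 1.4 -0.4 -0.4] T [ 0.06 -0.15 -0.03] w 85.2 gf 0.0
rim z [42.48443105 48.7478131  49.9625057 ]
```

View pics/f.png

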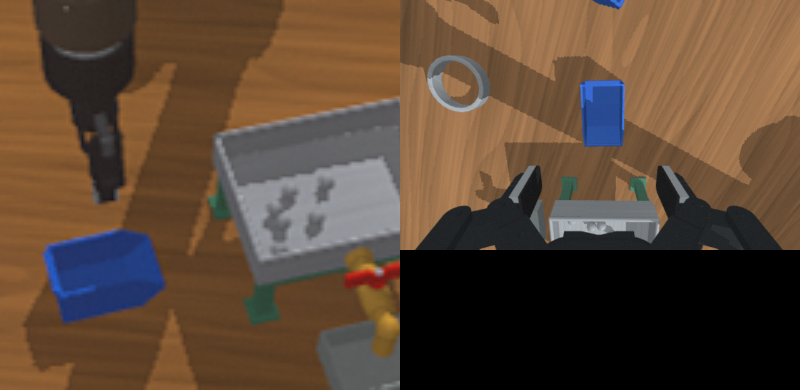

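The bin stands upright and empty at (105,275), the gripper is clear of it, the balls are in the pan and the cock is shut. Handing in.

```bash
python3 -c "
from bench import arm
print(arm.job_done())"
```

```text
the job is handed in; nothing more can be done
None
```

I shut the drain cock, tipped the balls into the pan from the rim, and stood the empty bin upright on the bench, released; the job is handed in at about 18 s, but no verdict came back and I judged all six balls in the pan only from the camera pictures.

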